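# Spring the jewelry box open with the nail file

### The job

The jewelry box's lid is held by a catch hidden under the narrow slot in its front deck. Take the nail file out of the brush holder, feel with its blade through the slot for the springy tab and press that gently until the lid springs up, then stand the file back in the middle well of the holder, blade down and fully home, and let go. Never push hard with the blade (20 N would break the catch), and leave the lipsticks and the toner bottle standing where they are.

Things in the scene. Friction and masses are not known exactly. Their poses are not given: they have to be found in the camera images.
- slot (a point): Centre of the slot's mouth in the front deck of the grey jewelry box, on the deck's top face, 80 mm above the dresser. The slot is 62 mm long along this frame's y and 8 mm wide along x, with a 1.5 mm chamfer; z is up. Deck 5 mm thick, 44 mm in x (22 either side of the slot), 180 mm in y; the box is fixed. From x = +22 to +128 mm lies the lid, 8 mm thick, its underside level with the deck
- ledge (a point): Point 30 mm straight below slot, same axes. At this height a rigid black ledge, out of sight, runs under the whole slot along y but for one 14 mm gap, in whose middle the springy tab stands. Where the gap lies is hidden and differs each time: its middle is anywhere within 14 mm of this point along y
- tab_level (a point): Point 25.5 mm straight below slot: height of the tab's top at rest (4.5 mm above the ledge), not its place along y. The black tab is 10 mm along y, spans the slot in x, does not give sideways. About 4 N starts it down, about 6.5 N at 6.5 mm, where the catch lets go; hard stop at 10 mm. To get there the blade must go down into the gap, clear of the ledge on both sides. It springs back when let go; the lid stays up
- lid (a joint): Angle of the jewelry box's grey lid, rad; 0 = shut. Hinged on the box's far edge, 128 mm beyond the slot's line along +x of slot. While caught it reads about 0.015; once the catch lets go its spring lifts it to 0.6 in about half a second and holds it there, its front edge then 150 mm above the dresser
- file_grip (a point): Centre of the handle of the nail file, the loose tool to use (42 g), standing upright, blade down, in the brush holder's middle well. White plastic handle 14 mm (this frame's x) by 18 mm (y) by 65 mm tall; below it on its axis a straight aluminium blade 4 mm (x) by 8 mm (y), 75 mm long. Whole file 140 mm; z points from blade to handle
- file_tip (a point): The blade's lower end, 107.5 mm below file_grip along the file's axis; same axes
- well (a point): Mouth centre of the middle well of the mint brush holder, on its top face 80 mm above the dresser; z up. Fixed block 60 (x) by 120 (y) by 80 mm tall. Well 10 mm (x) by 14 mm (y), 77 mm deep, 2 mm chamfer; the blade goes in with its 8 mm width along y until the handle's lower end rests on the top face (tip 75 mm below this point). Empty 16 mm round wells lie 40 mm either side along y
- toner_center (a point): Glass toner bottle, closed, loose, upright, 52 mm across and 125 mm tall; point on its axis, half-way up. Bystander
- lipstick0_center (a point): Lipstick tube in black plastic with a thin brass band, closed, loose, upright, 21 mm across and 72 mm tall; point on its axis, half-way up. Bystander, in front of the jewelry box
- lipstick1_center (a point): Lipstick tube in black plastic with a thin brass band, closed, loose, upright, 21 mm across and 72 mm tall; point on its axis, half-way up. Bystander, in front of the jewelry box
- lipstick2_center (a point): Lipstick tube in black plastic with a thin brass band, closed, loose, upright, 21 mm across and 72 mm tall; point on its axis, half-way up. Bystander, in front of the jewelry box
Mind the look-alikes: they are no part of the job. Of the things shaped like the part that bears file_grip, the white one is meant.

How it is judged:
On the way, in this order (a step that is already met when the one before it is completed fails the run):
1. the file is drawn out of the brush holder (height (world z) of file_tip above 0.088 m), for 0.1 s.
2. the lid springs up while the file's blade is down in the slot (value of joint lid above 0.15 rad and z of file_tip in the frame of slot below -0.012 m and horizontal distance between file_tip and slot below 0.036 m).
At the end, for the whole second after the job is handed in: The lid stands sprung open (over 0.45 rad) and the file stands released in the middle well of the brush holder, blade down: tip within 8 mm of the well's axis and at least 68 mm below its mouth, within 0.1 rad of upright. Lipsticks and toner bottle stand within 20 mm of where they were (value of joint lid above 0.45 rad and horizontal distance between file_tip and well below 0.008 m and z of file_tip in the frame of well below -0.068 m and angle between file_tip's own z axis and vertical below 0.1 rad); the robot touches nothing.
It fails at once if the file's blade presses on anything with more than 20 N (contact force between file_blade and anything else above 20 N).
It fails at once if lipstick0 is shifted by more than 20 mm or tipped over (distance of lipstick0_center from where it was at the start of the episode above 0.02 m or angle between lipstick0_center's own z axis and vertical above 0.5 rad).
It fails at once if lipstick1 is shifted by more than 20 mm or tipped over (distance of lipstick1_center from where it was at the start of the episode above 0.02 m or angle between lipstick1_center's own z axis and vertical above 0.5 rad).
It fails at once if lipstick2 is shifted by more than 20 mm or tipped over (distance of lipstick2_center from where it was at the start of the episode above 0.02 m or angle between lipstick2_center's own z axis and vertical above 0.5 rad).
It fails at once if toner is shifted by more than 20 mm or tipped over (distance of toner_center from where it was at the start of the episode above 0.02 m or angle between toner_center's own z axis and vertical above 0.5 rad).
It also fails if it takes over 72 s, if anything falls off the work surface, if the arm or the gripper's body presses on something with over 40 N, if the wrist force passes 120 N, or if a joint passes its speed limit or range.

### The arm

A 6-joint arm with a two-finger parallel gripper is mounted at the origin on the work surface. World frame = base frame: x ahead of the robot, y to its left, z up, the work surface at z = 0. Lengths are in m, angles in rad, forces in N, time in s.
With the tool pointing down it reaches from about 0.425 to 0.95 m from the base axis. Payload 3.5 kg.
Tool frame: the origin (TCP) lies on the centre line of the jaws, within the pads' length; the fingertips stand 11 mm ahead of it and the grasp point (between the pads) lies 8 mm behind it; x points along the fingers, y is the direction in which the jaws open and shut, and the axes are right-handed (so a half turn about x gives the same grasp; the last joint's range is limited). The gripper opens to 85 mm and grips with 20 to 120 N. Pads are 22 mm wide; open, the fingers measure 114 mm over their backs; the gripper's body (76 mm by 85 mm) begins 54 mm behind the grasp point. The pads swing forward as they close: fully open they stand 13 mm farther back than shut.
Start: joints at [-1.46, 0.286, 1.577, -0, 1.279, -0.15], TCP at [0.174, -0.652, 0.242] pointing down, gripper open.
Joint ranges: [-2.77, 2.77], [-0.9, 2.22], [0.21, 2.48], [-1.53, 4.67], [0.24, 2.81], [-2.84, 2.84]. Speed limits (rad/s): [2.79, 2.79, 3.14, 3.14, 3.14, 3.14].

### API

Orientations are given as a unit quaternion [x, y, z, w].
In Python, from plant import ctrl gives the robot as it stands. The module is installed in compiled form; this text tells all that it offers.
- The arm moves only by the tool drive_tool, never from a script. Its argument "series" is a list of rows, each a list of 2 entries, a list of its own where there are three numbers: the shift along the tool's x, y, z in units of 50 mm (1.0 is 50 mm), then the turn, a rotation vector about the tool's x, y, z in degrees. A call has 1 to 5 rows; each row shifts and turns the pose as measured when the row begins, along the tool's axes as they then stand; what a row does not reach is not made up. A row lasts 1/10 s, in which the tool goes at most 50 mm and 8.59 degrees, less where a joint would pass 70% of its speed; a pose out of reach is approached as far as the arm can. A call is refused whole if a number of a shift passes 1 or a number of a turn 8.59, either way. A call with a gripper value outside its range is refused whole. "grip" is the gripper's target within -1 to 1 (fully open at 1, half-way at 0, shut at -1), set as the call begins (left out, the last holds). The fingers move at their own pace and stop on an object; "newtons" is the grip in N (left out, the last holds). Time passes only in rows, so rows that do not move let the fingers close. It gives the time, the measured TCP pose, the force and the opening at its end, in the units of the state.
- ctrl.get_state(): the state, without advancing time (a new reading comes with each control period).
- ctrl.read_camera(name): name is "scene" or "top" or "wrist"; returns a dict with "img" (420x560x3 uint8, red, green, blue), "camera_matrix" (3x3 intrinsics, pixels), "k1" (the pictures are not rectified: a ray, as slopes to the right and down, at radius r is drawn at 1 + k1 r^2 times it, then the intrinsics apply), "R" (3x3) and "t" (3): a world point X has camera coordinates R X + t. Camera axes: x right, y down, z forward; pixel columns grow to the right and rows downward; lengths in m; the calibration is good to about 2 mm. A picture is of the moment at which its call begins. There is no depth.
- ctrl.sign_off(): hands the job in, once; it reports no verdict.
The state is a dict: "time": time; "qpos": joint angles; "dq": joint speeds; "joint_efforts": joint torques, N m; "eef_pos": TCP position; "tcp_rot": TCP orientation; "contact_force": force on the tool from outside, world axes, zero at the start; "wrist_torque": the same for the moment, N m; "opening": opening from 0.0 (shut) to 1.0 (fully open).
Only numpy, scipy, OpenCV 4.12 (cv2) and the standard library are available. Lean on these libraries where they do the work, as an engineer would, in place of code of your own. Each camera call takes 0.05 s, during which the arm holds its last target.

## Working session

There is one attempt and no reset: what is moved stays moved. The work goes in short steps, Python scripts to look and compute and a tool call to move; the robot and the scene stay as the last step left them, time stands still between calls to the robot, and variables do not carry over. Pictures are saved under pics/ and viewed, and the job is handed in when it is done.

Besides the shell and the picture viewer there is one more tool, called after "Call:" as name(argument=value, ...) on one line, values as JSON. drive_tool: Moves the arm, as the interface text tells. Its arguments: {"type":"object","properties":{"series":{"type":"array"},"grip":{"type":"number"},"newtons":{"type":"number"}},"required":["series"]}

```bash
mkdir -p pics
cat > h.py <<'E'
import numpy as np, cv2
from plant import ctrl
def snap(n,fn):
    c=ctrl.read_camera(n); cv2.imwrite('pics/'+fn+'.png',c['img'][:,:,::-1]); np.savez('pics/'+fn+'.npz',**{k:np.array(v) for k,v in c.items()}); return c
def ray(c,u,v):
    K=np.array(c['camera_matrix'],float);k1=float(c['k1']);R=np.array(c['R']);t=np.array(c['t'])
    p=cv2.undistortPoints(np.array([[[u,v]]],float),K,np.array([k1,0,0,0,0.]))[0,0]
    d=R.T@np.array([p[0],p[1],1]);return -R.T@t,d/np.linalg.norm(d)
def onz(c,u,v,z):
    o,d=ray(c,u,v);return o+d*(z-o[2])/d[2]
def proj(c,X):
    K=np.array(c['camera_matrix'],float);k1=float(c['k1']);R=np.array(c['R']);t=np.array(c['t'])
    return cv2.projectPoints(np.array([X],float),cv2.Rodrigues(R)[0],t,K,np.array([k1,0,0,0,0.]))[0][0,0]
def load(fn): return dict(np.load('pics/'+fn+'.npz'))
E
python3 - <<'E'
from h import *
print(ctrl.get_state())
for n in ['scene','top','wrist']:
    c=snap(n,n+'0'); print(n,c['k1'],c['camera_matrix'],c['R'],c['t'])
E
```

```text
{'time': 0.0, 'qpos': array([-1.45998289e+00,  2.87204391e-01,  1.57819800e+00, -7.77822769e-06,
        1.27859149e+00, -1.50004700e-01]), 'dq': array([-0.00129424,  0.00110475, -0.00037143,  0.00083449, -0.00036624,
        0.00100116]), 'joint_efforts': array([-2.34435474e-04, -4.05979228e+01, -2.92628378e+01, -8.75613046e-05,
        5.89805364e-03, -5.70022706e-06]), 'eef_pos': array([ 0.17401539, -0.651523  ,  0.24090996]), 'tcp_rot': array([ 0.70111598,  0.09280156, -0.70108797,  0.09110386]), 'contact_force': array([-0.6674712 , -0.03227479,  0.99503949]), 'wrist_torque': array([-0.02504763, -0.0348405 ,  0.06035654]), 'opening': 1.003827393862916}
scene -0.008924004703006713 [[460.41130815   0.         277.93045139]
 [  0.         460.41130815 205.26693838]
 [  0.           0.           1.        ]] [[-0.82869072  0.55940182  0.0184742 ]
 [ 0.40993905  0.62908983 -0.66045133]
 [-0.38107961 -0.53973659 -0.75064156]] [ 0.42250282 -0.15969768  1.09252612]
top -0.10273062756062358 [[540.56982697   0.         279.83303172]
 [  0.         540.56982697 215.18150776]
 [  0.           0.           1.        ]] [[-0.02602659 -0.99960385  0.01071212]
 [-0.99047965  0.02433706 -0.13549088]
 [ 0.1351765  -0.01413651 -0.99072068]] [1.92829154e-04 5.55035570e-01 9.46174667e-01]
wrist -0.06142835987985124 [[331.75955023   0.         278.07333054]
 [  0.         331.75955023 216.25868004]
 [  0.           0.           1.        ]] [[ 0.25677964 -0.96646498 -0.003108  ]
 [-0.9225709  -0.2460731   0.29717162]
 [-0.28797075 -0.07344027 -0.95481903]] [-0.67252877 -0.03816039  0.37969214]
```

View pics/scene0.png

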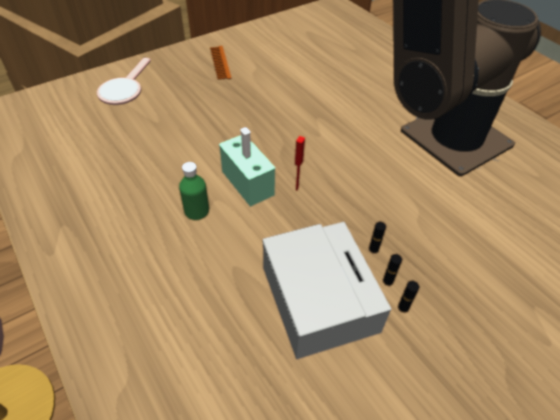

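View pics/top0.png

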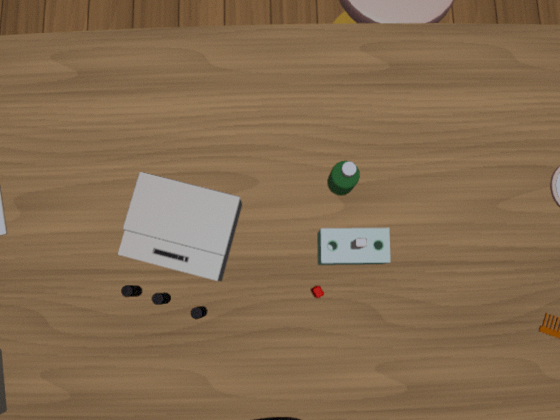

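View pics/wrist0.png

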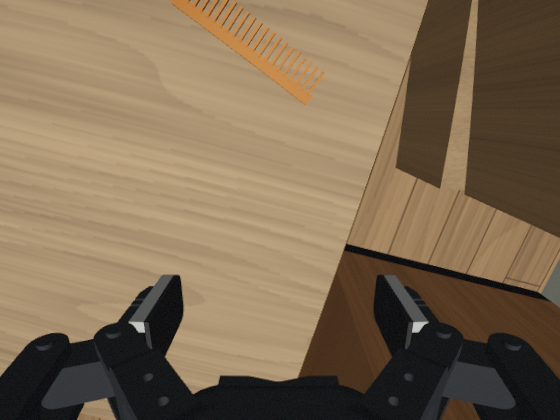

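The top picture shows the box with its slot near (170,255), the holder at (355,245) with the white handle at (361,243), the red look-alike at (318,292), and lipsticks at (131,291), (161,298) and (199,313). The toner bottle is at (345,177). Next I'll measure these from masks.

Run:
```python
from h import *
c=load('top0');im=c['img'].astype(np.uint8)
hsv=cv2.cvtColor(im,cv2.COLOR_RGB2HSV)
z1=cv2.resize(im[150:330,100:400],None,fx=2.6,fy=2.6,interpolation=cv2.INTER_CUBIC);cv2.imwrite('pics/z1.png',z1[:,:,::-1])
s=load('scene0')['img'];cv2.imwrite('pics/z2.png',cv2.resize(s[110:360,170:430],None,fx=2.4,fy=2.4,interpolation=cv2.INTER_CUBIC)[:,:,::-1])
for n in ['top0','scene0']:
    c=load(n);im=c['img'].astype(np.uint8);hsv=cv2.cvtColor(im,cv2.COLOR_RGB2HSV)
    m=((hsv[:,:,0]>65)&(hsv[:,:,0]<90)&(hsv[:,:,1]>40)&(hsv[:,:,2]>130)).astype(np.uint8)
    cs,_=cv2.findContours(m,0,2)
    for k in cs:
        if cv2.contourArea(k)>200: print(n,'mint',cv2.minAreaRect(k),cv2.approxPolyDP(k,4,True)[:,0].tolist())
    g=cv2.cvtColor(im,cv2.COLOR_RGB2GRAY)
    m=((g<45)).astype(np.uint8)
    cs,_=cv2.findContours(m,0,2)
    for k in cs:
        a=cv2.contourArea(k)
        if 30<a<900: print(n,'dark',a,cv2.minAreaRect(k))
    m=((hsv[:,:,1]<25)&(hsv[:,:,2]>110)).astype(np.uint8)
    cs,_=cv2.findContours(m,0,2)
    for k in cs:
        a=cv2.contourArea(k)
        if a>40: print(n,'white',a,cv2.minAreaRect(k),cv2.approxPolyDP(k,4,True)[:,0].tolist())
```

```text
top0 dark 45.0 ((277.4999694824219, 418.0), (1.999999761581421, 40.99999237060547), 90.0)
top0 dark 124.5 ((198.50001525878906, 312.0), (10.435516357421875, 15.495159149169922), 71.56504821777344)
top0 dark 147.5 ((161.0, 298.0), (10.0, 18.0), 90.0)
top0 dark 155.0 ((131.5, 290.5), (9.0, 19.0), 90.0)
top0 dark 37.0 ((165.59434509277344, 253.66981506347656), (21.840328216552734, 2.6098501682281494), 15.945395469665527)
top0 dark 124.0 ((337.88531494140625, 186.71018981933594), (25.0599308013916, 13.008816719055176), 28.610462188720703)
top0 white 2236.0 ((354.5, 245.0), (34.0, 69.0), 90.0) [[320, 229], [322, 262], [389, 262], [388, 228]]
top0 white 83.5 ((2.5, 216.0), (5.0, 36.0), 0.0) [[0, 198], [0, 234], [5, 232]]
top0 white 58.0 ((557.0, 185.0), (26.0, 4.0), 90.0) [[559, 172], [559, 198]]
top0 white 8773.5 ((177.94723510742188, 225.0794677734375), (105.06890869140625, 87.05135345458984), 15.154067039489746) [[140, 172], [118, 253], [216, 280], [239, 197]]
top0 white 139.0 ((349.0, 168.50001525878906), (13.435027122497559, 13.435027122497559), 45.0) [[348, 161], [342, 170], [350, 17
[... 615 characters left out ...]
31.0 ((376.9730224609375, 237.22616577148438), (9.46910285949707, 30.082115173339844), 14.931416511535645)
scene0 dark 92.5 ((299.194091796875, 153.47647094726562), (5.675540924072266, 21.321626663208008), 4.39870548248291)
scene0 white 8965.0 ((325.900634765625, 274.91595458984375), (111.45074462890625, 96.0311508178711), 69.27444458007812) [[344, 223], [263, 240], [299, 336], [389, 310]]
scene0 white 130.0 ((188.5, 168.5), (13.0, 13.0), 90.0) [[187, 162], [182, 168], [192, 175], [195, 165]]
scene0 white 176.5 ((245.0, 142.5), (29.0, 8.0), 90.0) [[242, 128], [246, 157], [249, 131]]
scene0 white 646.0 ((118.0, 89.0), (22.0, 38.0), 90.0) [[137, 84], [114, 79], [99, 93], [109, 100], [124, 99]]
```

View pics/z1.png

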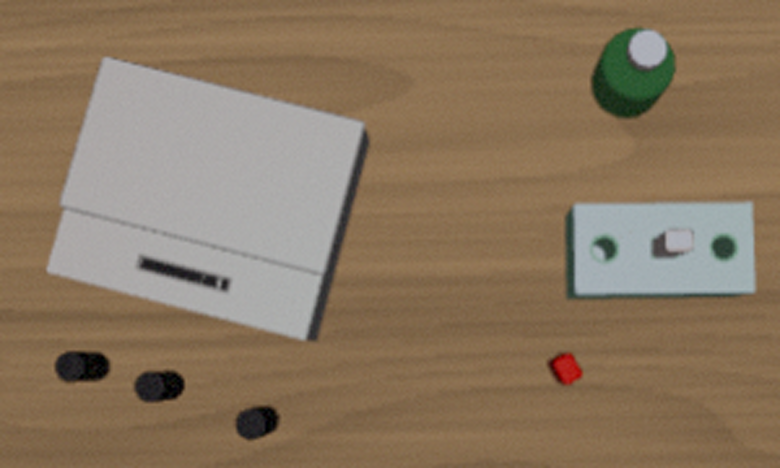

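View pics/z2.png

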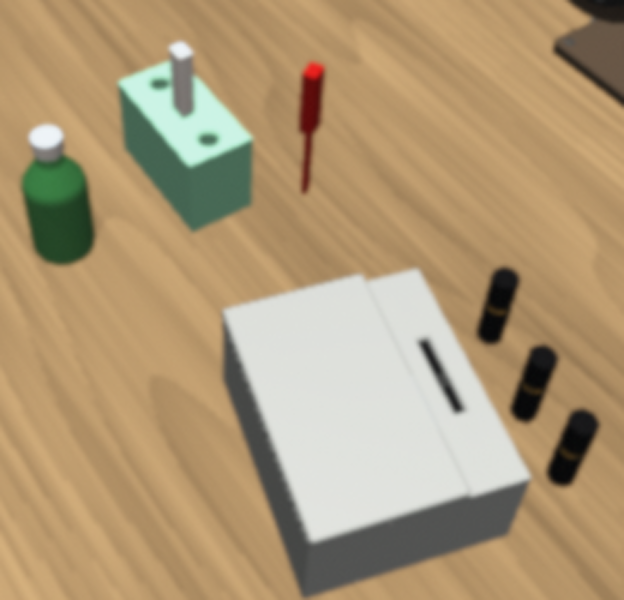

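Run:
```python
from h import *
c=load('top0'); s=load('scene0')
z1=lambda u,v:((u+.5)/2.6+100-.5,(v+.5)/2.6+150-.5)
z2=lambda u,v:((u+.5)/2.4+170-.5,(v+.5)/2.4+110-.5)
f=lambda n,p,z,c=c: print(n,np.round(onz(c,*p,z),4))
for n,p in dict(slotL=(139,263),slotR=(229,285),deckFL=(47,271),deckFR=(310,341),lidseamL=(62,207),lidseamR=(323,274)).items(): f(n,z1(*p),.08)
for n,p in dict(lidBL=(103,57),lidBR=(364,122)).items(): f(n,z1(*p),.088)
for n,p in dict(hBL=(573,204),hBR=(752,202),hFR=(755,293),hFL=(574,294),wL=(604,249),wR=(723,247)).items(): f(n,z1(*p),.08)
f('handle',z1(679,239),.145)
f('toner cap',z1(648,49),.125)
for n,p in dict(l0=(71,367),l1=(149,388),l2=(251,424)).items(): f(n,z1(*p),.072)
f('red',z1(566,368),.1)
print('scene')
f=lambda n,p,z: print(n,np.round(onz(s,*p,z),4))
for n,p in dict(slotL=(459,409),slotR=(424,342),deckFL=(529,479),deckFR=(418,269)).items(): f(n,z2(*p),.08)
for n,p in dict(wL=(208,139),wR=(160,84),hBR=(119,81),hBL=(188,166),hFL=(252,138)).items(): f(n,z2(*p),.08)
f('handle',z2(180,49),.145)
for n,p in dict(l0=(582,420),l1=(543,355),l2=(505,276)).items(): f(n,z2(*p),.072)
f('toner',z2(46,133),.125)
```

```text
slotL [0.4922 0.2077 0.08  ]
slotR [0.4762 0.1476 0.08  ]
deckFL [0.4882 0.2698 0.08  ]
deckFR [0.438  0.0942 0.08  ]
lidseamL [0.5309 0.2601 0.08  ]
lidseamR [0.482 0.085 0.08 ]
lidBL [0.6312 0.2313 0.088 ]
lidBR [0.5822 0.0556 0.088 ]
hBL [ 0.5246 -0.0826  0.08  ]
hBR [ 0.5229 -0.2032  0.08  ]
hFR [ 0.4619 -0.2021  0.08  ]
hFL [ 0.4646 -0.0811  0.08  ]
wL [ 0.494  -0.1022  0.08  ]
wR [ 0.4932 -0.1821  0.08  ]
handle [ 0.4939 -0.1421  0.145 ]
toner cap [ 0.6193 -0.131   0.125 ]
l0 [0.4242 0.2553 0.072 ]
l1 [0.4093 0.2028 0.072 ]
l2 [0.3843 0.1349 0.072 ]
red [ 0.4161 -0.0726  0.1   ]
scene
slotL [0.4917 0.207  0.08  ]
slotR [0.4763 0.1521 0.08  ]
deckFL [0.4886 0.2711 0.08  ]
deckFR [0.4379 0.0988 0.08  ]
wL [ 0.4942 -0.101   0.08  ]
wR [ 0.4926 -0.1802  0.08  ]
hBR [ 0.52   -0.2024  0.08  ]
hBL [ 0.524  -0.0836  0.08  ]
hFL [ 0.4635 -0.0825  0.08  ]
handle [ 0.4934 -0.1417  0.145 ]
l0 [0.424 0.256 0.072]
l1 [0.409  0.2028 0.072 ]
l2 [0.3829 0.135  0.072 ]
toner [ 0.6177 -0.1332  0.125 ]
```

```bash
cat >> h.py <<'E'
from scipy.spatial.transform import Rotation as Ro
SL=np.array([.4846,.178,.08]);SY=np.deg2rad(-15.7);W=np.array([.4935,-.1416,.08])
def plan(T,yawy=None):
    """T target TCP; yawy: desired angle (deg) of tool y axis in world xy"""
    s=ctrl.get_state();R=Ro.from_quat(s['tcp_rot']).as_matrix();p=s['eef_pos']
    print('t',round(s['time'],2),'p',p.round(4),'F',s['contact_force'].round(2),'M',s['wrist_torque'].round(3),'op',round(s['opening'],3),'q',s['qpos'].round(2))
    print('tool x',R[:,0].round(4),'y',R[:,1].round(4),'yang',np.rad2deg(np.arctan2(R[1,1],R[0,1])).round(2))
    if T is not None: print('shift/50mm tool',(R.T@(np.array(T)-p)/.05).round(3))
    if yawy is not None:
        a=np.deg2rad(yawy);x=np.array([0,0,-1.]);y=np.array([np.cos(a),np.sin(a),0]);D=np.column_stack([x,y,np.cross(x,y)])
        print('rot tool deg',np.rad2deg(Ro.from_matrix(R.T@D).as_rotvec()).round(2))
def tip(s=None,grip2tip=None): pass
E
python3 - <<'E'
from h import *
plan([.4935,-.1416,.25],89.2)
plan([.4935,-.1416,.25],-0.8)
c=load('wrist0');s=ctrl.get_state();R=Ro.from_quat(s['tcp_rot']).as_matrix()
C=-c['R'].T@c['t'];print('cam in tool',R.T@(C-s['eef_pos']),'cam axes in tool',(c['R']@R).round(3))
E
```

```text
t 0.15 p [ 0.174  -0.6517  0.2413] F [ 0.04 -0.16 -0.24] M [0.026 0.01  0.028] op 0.996 q [-1.46  0.29  1.58  0.    1.28 -0.15]
tool x [-2.0e-04  1.8e-03 -1.0e+00] y [ 0.2579 -0.9662 -0.0018] yang -75.06
shift/50mm tool [-0.157 -8.209 -8.804]
rot tool deg [-1.6426e+02 -1.5000e-01 -0.0000e+00]
t 0.15 p [ 0.174  -0.6517  0.2413] F [ 0.04 -0.16 -0.24] M [0.026 0.01  0.028] op 0.996 q [-1.46  0.29  1.58  0.    1.28 -0.15]
tool x [-2.0e-04  1.8e-03 -1.0e+00] y [ 0.2579 -0.9662 -0.0018] yang -75.06
shift/50mm tool [-0.157 -8.209 -8.804]
rot tool deg [-74.26  -0.08   0.08]
cam in tool [-0.13050728 -0.00098744 -0.07559396] cam axes in tool [[ 0.001  1.     0.001]
 [-0.297 -0.001  0.955]
 [ 0.955 -0.002  0.297]]
```

Call:
drive_tool(series=[[[0, -0.65, -0.7], [-7.9, 0, 0]], [[0, -0.7, -0.65], [-7.9, 0, 0]], [[0, -0.8, -0.5], [0, 0, 0]], [[0, -0.8, -0.5], [0, 0, 0]], [[0, -0.8, -0.5], [0, 0, 0]]], grip=1, newtons=60)

```text
time: 0.65
eef_pos: [0.2174, -0.4212, 0.2374]
tcp_rot: [0.681, 0.192, -0.681, 0.188]
contact_force: [0.5, 0.3, 1.0]
opening: 0.999
```

```bash
python3 -c "
from h import *
plan([.4935,-.1416,.25],-90.8)"
```

```text
t 0.65 p [ 0.2174 -0.4212  0.2374] F [0.46 0.27 1.03] M [ 0.008  0.001 -0.053] op 0.999 q [-1.31 -0.16  2.06  0.    1.25 -0.28]
tool x [-9.0e-04  5.5e-03 -1.0e+00] y [ 0.5171 -0.8559 -0.0051] yang -58.86
shift/50mm tool [-0.226 -1.932 -7.618]
rot tool deg [ 3.194e+01 -3.000e-02  3.200e-01]
```

Call:
drive_tool(series=[[[-0.05, -0.25, -0.95], [8, 0, 0]], [[-0.05, -0.37, -0.9], [8, 0, 0]], [[-0.05, -0.5, -0.85], [8, 0, 0]], [[-0.05, -0.6, -0.77], [8, 0, 0]], [[0, -0.7, -0.7], [0, 0, 0]]])

```text
time: 1.15
eef_pos: [0.3718, -0.2539, 0.2459]
tcp_rot: [-0.707, -0.01, 0.707, -0.005]
contact_force: [0.7, -0.1, 0.6]
opening: 0.998
```

```bash
python3 -c "
from h import *
plan([.4935,-.1416,.25],-90.8)"
```

```text
t 1.15 p [ 0.3718 -0.2539  0.2459] F [ 0.66 -0.06  0.55] M [-0.084 -0.035  0.004] op 0.998 q [-0.83 -0.23  2.1   0.    1.28  0.72]
tool x [-9.0e-04  6.3e-03 -1.0e+00] y [ 0.0207 -0.9998 -0.0064] yang -88.81
shift/50mm tool [-0.071 -2.196 -2.48 ]
rot tool deg [1.99 0.05 0.36]
```

Call:
drive_tool(series=[[[0, -0.6, -0.7], [1, 0, 0]], [[0, -0.6, -0.7], [1, 0, 0.3]], [[0, -0.6, -0.7], [0, 0, 0]], [[0, -0.5, -0.5], [0, 0, 0]], [[0, 0, 0], [0, 0, 0]]])

```text
time: 1.65
eef_pos: [0.5081, -0.1285, 0.2459]
tcp_rot: [0.707, -0.003, -0.707, -0.004]
contact_force: [-0.8, 0.4, -0.1]
opening: 0.999
```

```bash
python3 -c "
from h import *
plan([.4935,-.1416,.17],-90.8)
snap('wrist','w1')"
```

```text
t 1.65 p [ 0.5081 -0.1285  0.2459] F [-0.84  0.41 -0.05] M [ 0.024 -0.014  0.005] op 0.999 q [-0.44 -0.05  1.94  0.    1.25  1.14]
tool x [ 8.e-04  8.e-04 -1.e+00] y [-9.4e-03 -1.0e+00 -8.0e-04] yang -90.54
shift/50mm tool [1.518 0.266 0.291]
rot tool deg [ 0.26 -0.04  0.05]
```

View pics/w1.png

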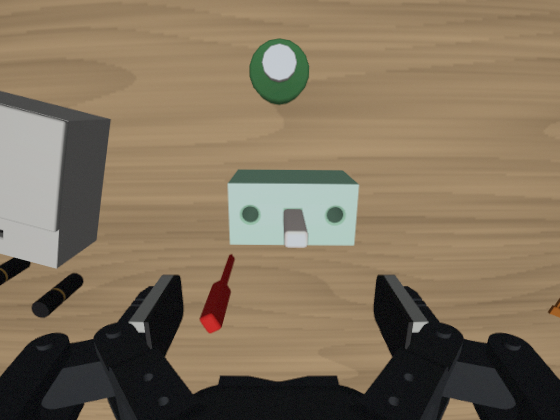

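The wrist picture shows the handle top at about (296,240) and the side wells at (250,214) and (335,214). The red look-alike is clear of the jaws.

```bash
python3 -c "
from h import *
c=load('w1')
for p,z in [((296,240),.145),((250,214),.08),((335,214),.08),((230,184),.08),((356,184),.08),((354,244),.08),((229,244),.08),((279,62),.125)]: print(p,onz(c,*p,z).round(4))
"
```

```text
(296, 240) [ 0.4925 -0.1406  0.145 ]
(250, 214) [ 0.4936 -0.1008  0.08  ]
(335, 214) [ 0.4928 -0.1804  0.08  ]
(230, 184) [ 0.5223 -0.0836  0.08  ]
(356, 184) [ 0.5212 -0.1985  0.08  ]
(354, 244) [ 0.4623 -0.2     0.08  ]
(229, 244) [ 0.4636 -0.0795  0.08  ]
(279, 62) [ 0.6186 -0.1291  0.125 ]
```

Call:
drive_tool(series=[[[0.3, 0.2, 0.25], [0.2, 0, 0]], [[0.5, 0.06, 0.04], [0, 0, 0]], [[0.5, 0, 0], [0, 0, 0]], [[0.2, 0, 0], [0, 0, 0]], [[0, 0, 0], [0, 0, 0]]])

```text
time: 2.2
eef_pos: [0.4894, -0.1459, 0.1691]
tcp_rot: [-0.707, 0.007, 0.707, 0.005]
contact_force: [-0.4, 1.2, -0.0]
opening: 1.005
```

```bash
python3 -c "
from h import *
plan([.4935,-.1416,.117],-90.8)"
```

```text
t 2.2 p [ 0.4894 -0.1459  0.1691] F [-0.44  1.18 -0.04] M [-0.005  0.024 -0.032] op 1.005 q [-0.49 -0.    2.04 -0.    1.1   1.1 ]
tool x [-7.0e-04 -2.1e-03 -1.0e+00] y [-0.0164 -0.9999  0.0021] yang -90.94
shift/50mm tool [ 1.041 -0.089 -0.08 ]
rot tool deg [-0.14  0.04 -0.12]
```

Call:
drive_tool(series=[[[0.4, -0.09, -0.08], [0, 0, 0]], [[0.4, 0, 0], [0, 0, 0]], [[0.2, 0, 0], [0, 0, 0]], [[0, 0, 0], [0, 0, 0]], [[0, 0, 0], [0, 0, 0]]])

```text
time: 2.7
eef_pos: [0.4958, -0.1451, 0.1235]
tcp_rot: [0.709, -0.009, -0.705, -0.005]
contact_force: [-0.7, -0.5, 0.1]
opening: 1.003
```

```bash
python3 -c "
from h import *
plan([.4932,-.1413,.114],-90.8)"
```

```text
t 2.7 p [ 0.4958 -0.1451  0.1235] F [-0.74 -0.46  0.11] M [-0.002 -0.012  0.043] op 1.003 q [-0.48  0.07  2.06 -0.    1.    1.11]
tool x [ 0.0067 -0.0067 -1.    ] y [-0.0195 -0.9998  0.0066] yang -91.12
shift/50mm tool [ 0.189 -0.077  0.055]
rot tool deg [-0.32 -0.39 -0.38]
```

Call:
drive_tool(series=[[[0.12, -0.08, 0.05], [-0.3, -0.4, -0.4]], [[0.07, 0, 0], [0, 0, 0]], [[0, 0, 0], [0, 0, 0]]])

```text
time: 3.0
eef_pos: [0.4947, -0.1417, 0.1161]
tcp_rot: [0.708, -0.005, -0.706, -0.004]
contact_force: [-0.5, 0.7, -0.3]
opening: 0.998
```

```bash
python3 -c "
from h import *
plan([.4932,-.1413,.114],-90.8)"
```

```text
t 3.0 p [ 0.4947 -0.1417  0.1161] F [-0.54  0.66 -0.32] M [-0.027  0.002 -0.014] op 0.998 q [-0.48  0.08  2.07  0.    0.99  1.11]
tool x [ 0.0036 -0.0012 -1.    ] y [-0.0139 -0.9999  0.0012] yang -90.79
shift/50mm tool [ 0.042 -0.007  0.031]
rot tool deg [ 0.01 -0.21 -0.07]
```

Good. Now I'll close the jaws, with still rows.

Call:
drive_tool(series=[[[0.03, 0, 0.02], [0, -0.2, 0]], [[0, 0, 0], [0, 0, 0]], [[0, 0, 0], [0, 0, 0]], [[0, 0, 0], [0, 0, 0]], [[0, 0, 0], [0, 0, 0]]], grip=-1, newtons=60)

```text
time: 3.5
eef_pos: [0.4942, -0.1418, 0.1154]
tcp_rot: [0.708, -0.005, -0.707, -0.004]
contact_force: [0.2, 0.3, 0.9]
opening: 0.199
```

Call:
drive_tool(series=[[[0, 0, 0], [0, 0, 0]], [[0, 0, 0], [0, 0, 0]], [[0, 0, 0], [0, 0, 0]]])

```text
time: 3.8
eef_pos: [0.4942, -0.1418, 0.1154]
tcp_rot: [0.707, -0.005, -0.707, -0.004]
contact_force: [-0.6, 0.2, -0.3]
opening: 0.204
```

```bash
python3 -c "
from h import *
plan([.4932,-.1413,.114],-90.8)"
```

```text
t 3.8 p [ 0.4942 -0.1418  0.1154] F [-0.65  0.21 -0.33] M [ 0.049 -0.018  0.023] op 0.204 q [-0.48  0.08  2.07 -0.    0.99  1.11]
tool x [ 0.0011 -0.0018 -1.    ] y [-0.0136 -0.9999  0.0018] yang -90.78
shift/50mm tool [ 0.027 -0.01   0.019]
rot tool deg [ 0.02 -0.06 -0.1 ]
```

Call:
drive_tool(series=[[[-0.3, 0, 0], [0, 0, 0]], [[-0.6, 0, 0], [0, 0, 0]], [[-0.8, 0, 0], [0, 0, 0]], [[-0.6, 0, 0], [0, 0, 0]], [[-0.2, 0, 0], [0, 0, 0]]])

```text
time: 4.3
eef_pos: [0.4933, -0.1407, 0.2405]
tcp_rot: [-0.707, 0.005, 0.707, 0.006]
contact_force: [-0.1, 0.6, -0.6]
opening: 0.203
```

```bash
python3 -c "
from h import *
plan(SL+[0,0,.1404],-105.7)
snap('wrist','w2');snap('scene','s2')"
```

```text
t 4.3 p [ 0.4933 -0.1407  0.2405] F [-0.11  0.64 -0.61] M [-0.043 -0.046  0.013] op 0.203 q [-0.48 -0.07  1.97  0.    1.25  1.11]
tool x [-9.0e-04  1.8e-03 -1.0e+00] y [-0.0146 -0.9999 -0.0018] yang -90.84
shift/50mm tool [ 0.413 -6.369  0.267]
rot tool deg [14.86  0.06  0.1 ]
```

View pics/w2.png

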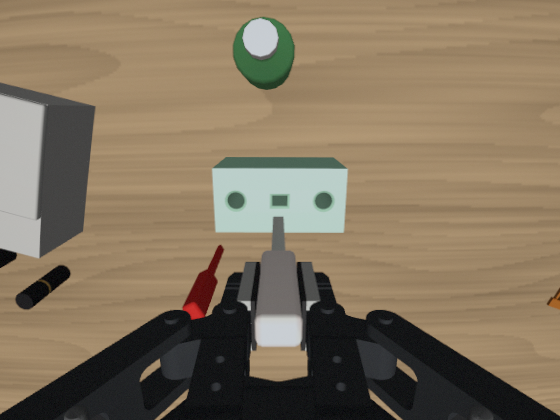

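View pics/s2.png

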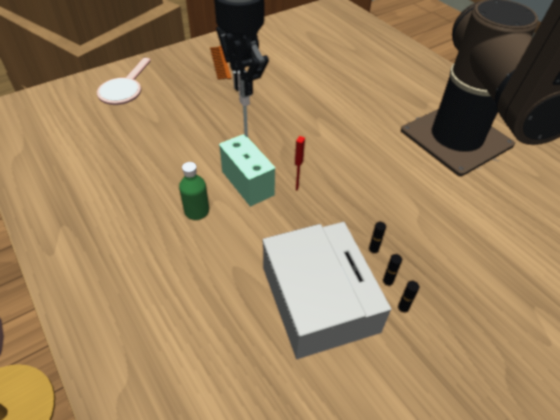

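The file is held straight, the well centre shows at (280,200) and the tip at (278,217). Next I'll carry it over the slot.

Call:
drive_tool(series=[[[0, -0.6, 0], [5, 0, 0]], [[0, -0.95, 0.1], [5, 0, 0]], [[0, -0.93, 0.22], [4.9, 0, 0]], [[0, -0.93, 0.26], [0, 0, 0]], [[0, -0.93, 0.26], [0, 0, 0]]])

```text
time: 4.9
eef_pos: [0.4889, 0.0837, 0.2276]
tcp_rot: [-0.692, 0.105, 0.706, 0.106]
contact_force: [1.5, -0.6, -1.0]
opening: 0.205
```

```bash
python3 -c "
from h import *
plan(SL+[0,0,.1404],-105.7)"
```

```text
t 4.9 p [0.4889 0.0837 0.2276] F [ 1.45 -0.65 -1.03] M [ 0.013 -0.065  0.024] op 0.205 q [-0.04 -0.09  2.01  0.    1.24  1.83]
tool x [-0.0185  0.0044 -0.9998] y [-0.2943 -0.9557  0.0013] yang -107.12
shift/50mm tool [ 0.154 -1.778  0.635]
rot tool deg [-1.42  1.09 -0.06]
```

Call:
drive_tool(series=[[[0, -0.55, 0.2], [-0.7, 0.5, 0]], [[0, -0.4, 0.15], [-0.4, 0.3, 0]], [[0, -0.2, 0.07], [0, 0, 0]], [[0, 0, 0], [0, 0, 0]], [[0, 0, 0], [0, 0, 0]]])

```text
time: 5.4
eef_pos: [0.4784, 0.1514, 0.2158]
tcp_rot: [-0.692, 0.097, 0.709, 0.094]
contact_force: [-0.2, -0.1, 0.5]
opening: 0.2
```

```bash
python3 -c "
from h import *
plan(SL+[0,0,.1304],-105.7)"
```

```text
t 5.4 p [0.4784 0.1514 0.2158] F [-0.19 -0.13  0.48] M [-0.044 -0.04  -0.048] op 0.2 q [ 0.1  -0.06  2.01  0.    1.22  1.94]
tool x [-0.0243 -0.001  -0.9997] y [-0.2674 -0.9636  0.0075] yang -105.51
shift/50mm tool [ 0.105 -0.546  0.02 ]
rot tool deg [ 0.18  1.32 -0.43]
```

Call:
drive_tool(series=[[[0, -0.3, 0.02], [0.2, 1, -0.4]], [[0, -0.2, 0], [0, 0.3, 0]], [[0, 0, 0], [0, 0, 0]], [[0, 0, 0], [0, 0, 0]]])

```text
time: 5.8
eef_pos: [0.4849, 0.1722, 0.2139]
tcp_rot: [-0.699, 0.1, 0.701, 0.098]
contact_force: [-0.9, -0.4, -0.8]
opening: 0.2
```

```bash
python3 -c "
from h import *
plan(SL+[0,0,.1304],-105.7)"
```

```text
t 5.8 p [0.4849 0.1722 0.2139] F [-0.86 -0.45 -0.83] M [-0.057  0.028  0.002] op 0.2 q [ 0.14 -0.04  1.99 -0.    1.2   2.  ]
tool x [-0.003  -0.0029 -1.    ] y [-0.2763 -0.9611  0.0036] yang -106.04
shift/50mm tool [ 0.07  -0.11   0.038]
rot tool deg [-0.34  0.12 -0.21]
```

Call:
drive_tool(series=[[[0, -0.1, 0.03], [-0.3, 0.1, -0.2]], [[0, 0, 0], [0, 0, 0]]])

```text
time: 6.0
eef_pos: [0.4852, 0.1766, 0.214]
tcp_rot: [-0.7, 0.097, 0.7, 0.097]
contact_force: [-0.4, 0.8, -0.8]
opening: 0.203
```

```bash
python3 -c "
from h import *
plan(SL+[0,0,.1304],-105.7)
c=snap('wrist','w3')
cv2.imwrite('pics/w3z.png',cv2.resize(c['img'][120:270,180:380].astype(np.uint8),None,fx=4,fy=4,interpolation=cv2.INTER_CUBIC)[:,:,::-1])
c=snap('scene','s3')
cv2.imwrite('pics/s3z.png',cv2.resize(c['img'][180:320,300:440].astype(np.uint8),None,fx=4,fy=4,interpolation=cv2.INTER_CUBIC)[:,:,::-1])
"
```

```text
t 6.0 p [0.4852 0.1766 0.214 ] F [-0.37  0.78 -0.75] M [-0.026  0.021 -0.026] op 0.203 q [ 0.15 -0.04  1.99 -0.    1.19  2.  ]
tool x [-2.e-04 -1.e-04 -1.e+00] y [-2.725e-01 -9.622e-01  2.000e-04] yang -105.81
shift/50mm tool [ 0.072 -0.024  0.019]
rot tool deg [-0.11  0.01 -0.01]
```

View pics/w3z.png

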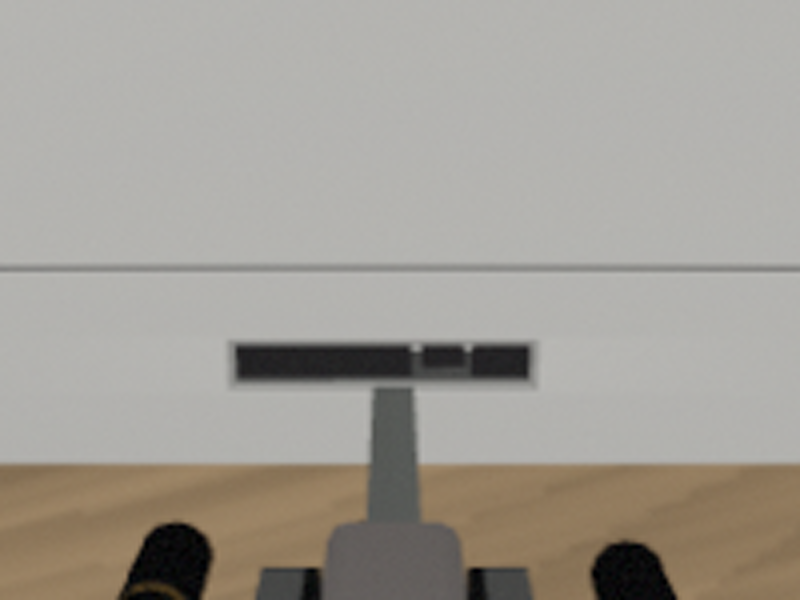

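View pics/s3z.png

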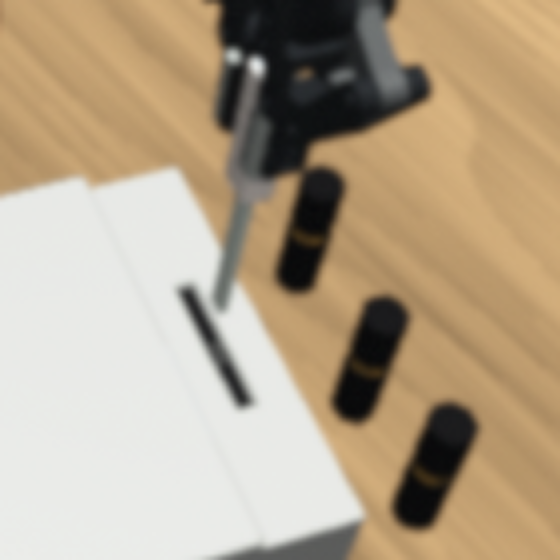

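The zoomed wrist view shows the slot mouth from (233,362) to (532,362). The tab is visible through it at about (443,356), with gap edges at 414 and 470. The tip is at (394,388). I'll cast rays for these.

```bash
python3 -c "
from h import *
c=load('w3')
M=Ro.from_euler('z',SY).as_matrix()
q=lambda u,v:((u+.5)/4+180-.5,(v+.5)/4+120-.5)
for n,p,z in [('slotL',(236,362),.08),('slotR',(532,362),.08),('slot far edge',(384,346),.08),('near',(384,379),.08),('chamL',(229,362),.08),('chamR',(537,362),.08),('seamL',(100,269),.08),('seamR',(700,269),.08),('deckfront',(384,464),.08),('tabL',(421,356),.0545),('tabR',(465,356),.0545),('gapL',(413,356),.05),('gapR',(470,356),.05),('tip',(394,388),.1036)]:
    X=onz(c,*q(*p),z);print(n,X.round(4),'slotframe',((M.T@(X-SL))*1e3).round(1))
"
```

```text
slotL [0.4923 0.2096 0.08  ] slotframe [-1.1 32.5  0. ]
slotR [0.4755 0.1504 0.08  ] slotframe [ -1.3 -29.    0. ]
slot far edge [0.4872 0.179  0.08  ] slotframe [2.2 1.7 0. ]
near [0.4804 0.181  0.08  ] slotframe [-4.9  1.7  0. ]
chamL [0.4927 0.211  0.08  ] slotframe [-1.1 33.9  0. ]
chamR [0.4752 0.1494 0.08  ] slotframe [ -1.3 -30.1   0. ]
seamL [0.5188 0.2303 0.08  ] slotframe [18.7 59.6  0. ]
seamR [0.4853 0.1125 0.08  ] slotframe [ 18.4 -62.9   0. ]
deckfront [0.4622 0.1862 0.08  ] slotframe [-23.8   1.8   0. ]
tabL [0.4759 0.1737 0.0545] slotframe [ -7.3  -6.5 -25.5]
tabR [0.4731 0.1641 0.0545] slotframe [ -7.3 -16.5 -25.5]
gapL [0.4751 0.1758 0.05  ] slotframe [ -8.5  -4.7 -30. ]
gapR [0.4715 0.1631 0.05  ] slotframe [ -8.6 -17.9 -30. ]
tip [0.485  0.1775 0.1036] slotframe [ 0.5 -0.4 23.6]
```

Call:
drive_tool(series=[[[0.1, 0.12, 0.03], [0, 0, 0]], [[0.14, 0.1, 0], [0, 0, 0]], [[0.08, 0, 0], [0, 0, 0]], [[0, 0, 0], [0, 0, 0]], [[0, 0, 0], [0, 0, 0]]])

```text
time: 6.6
eef_pos: [0.4798, 0.1648, 0.196]
tcp_rot: [-0.7, 0.098, 0.701, 0.097]
contact_force: [-0.1, -0.1, -0.1]
opening: 0.199
```

```bash
cat >> h.py <<'E'
M=Ro.from_euler('z',SY).as_matrix()
L=.1104
def rep():
    s=ctrl.get_state();R=Ro.from_quat(s['tcp_rot']).as_matrix()
    t=s['eef_pos']+R[:,0]*L
    print('t',round(s['time'],2),'tip slotframe mm',(M.T@(t-SL)*1e3).round(2),'F slot',(M.T@s['contact_force']).round(2),'tool x in slot',(M.T@R[:,0]).round(4),'op',round(s['opening'],3))
E
python3 -c "
from h import *
plan(None,-105.7);rep()
c=snap('wrist','w4')
cv2.imwrite('pics/w4z.png',cv2.resize(c['img'][120:270,180:380].astype(np.uint8),None,fx=4,fy=4,interpolation=cv2.INTER_CUBIC)[:,:,::-1])
c=snap('scene','s4')
cv2.imwrite('pics/s4z.png',cv2.resize(c['img'][220:300,320:420].astype(np.uint8),None,fx=7,fy=7,interpolation=cv2.INTER_CUBIC)[:,:,::-1])
"
```

```text
t 6.6 p [0.4798 0.1648 0.196 ] F [-0.11 -0.08 -0.05] M [ 0.021 -0.041  0.059] op 0.199 q [ 0.13 -0.04  2.03 -0.    1.16  1.98]
tool x [-1.3e-03 -8.0e-04 -1.0e+00] y [-0.273  -0.962   0.0012] yang -105.84
rot tool deg [-0.14  0.06 -0.07]
t 6.6 tip slotframe mm [ -1.19 -14.17   5.64] F slot [-0.09 -0.1  -0.05] tool x in slot [-0.001  -0.0012 -1.    ] op 0.199
```

View pics/w4z.png

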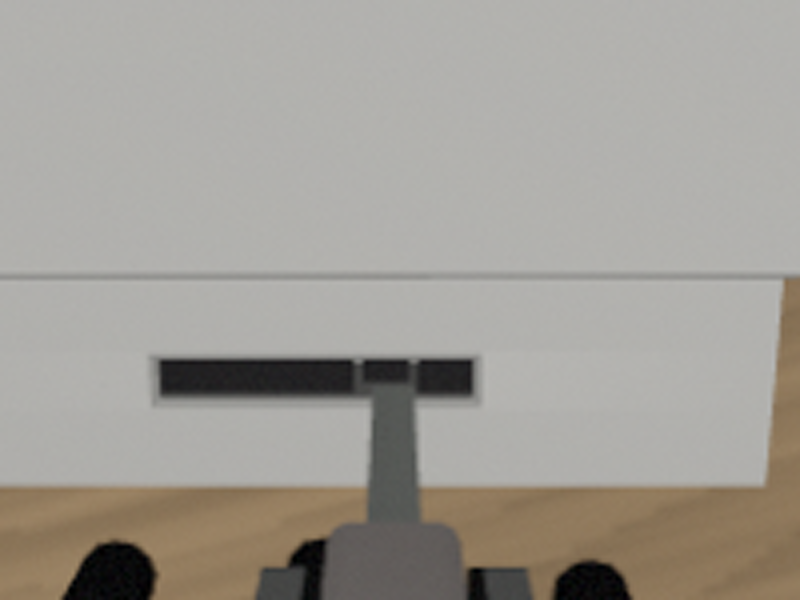

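View pics/s4z.png

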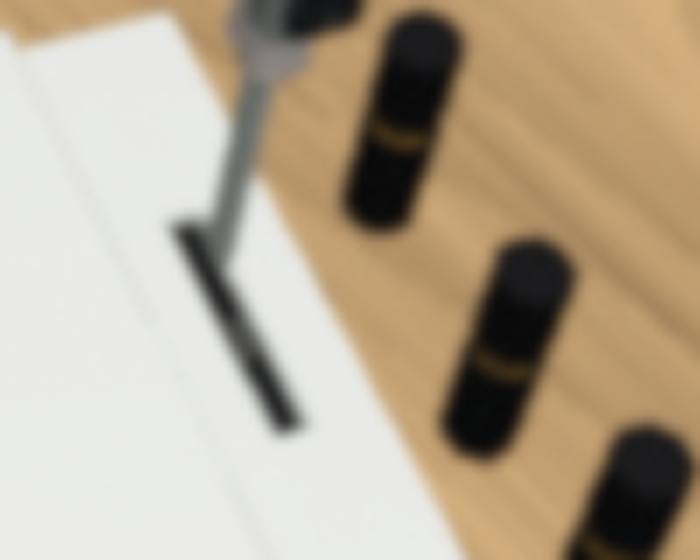

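```bash
python3 -c "
from h import *
c=load('w4')
q=lambda u,v:((u+.5)/4+180-.5,(v+.5)/4+120-.5)
for n,p,z in [('slotL',(160,378),.08),('slotR',(474,378),.08),('far',(384,360),.08),('near',(384,396),.08),('chfar',(250,355),.08),('chnear',(250,403),.08),('seam',(384,275),.08),('deckfront',(384,486),.08),('gapL',(357,378),.05),('gapR',(414,378),.05),('tip far',(393,386),.0856)]:
    X=onz(c,*q(*p),z);print(n,'slotframe',((M.T@(X-SL))*1e3).round(1))
# scene zoom: slot ends/edges, tip
c=load('s4');q=lambda u,v:((u+.5)/7+320-.5,(v+.5)/7+220-.5)
for n,p,z in [('slotR',(187,225),.08),('slotL',(288,427),.08),('tip',(219,255),.0856)]:
    X=onz(c,*q(*p),z);print(n,'slotframe',((M.T@(X-SL))*1e3).round(1))
"
```

```text
slotL slotframe [-1.1 32.2  0. ]
slotR slotframe [ -1.4 -28.9   0. ]
far slotframe [  2.3 -11.4   0. ]
near slotframe [ -5.  -11.4   0. ]
chfar slotframe [ 3.5 14.5  0. ]
chnear slotframe [-6.3 14.9  0. ]
seam slotframe [ 19.1 -11.5   0. ]
deckfront slotframe [-23.8 -11.3   0. ]
gapL slotframe [-10.5  -5.3 -30. ]
gapR slotframe [-10.5 -17.7 -30. ]
tip far slotframe [ -1.2 -13.1   5.6]
slotR slotframe [ -1.2 -28.2  -0. ]
slotL slotframe [-0.3 30.5 -0. ]
tip slotframe [ -2.6 -14.5   5.6]
```

Call:
drive_tool(series=[[[0, -0.032, -0.036], [-0.1, 0, 0]], [[0, 0, 0], [0, 0, 0]]])

```text
time: 6.9
eef_pos: [0.4825, 0.1662, 0.1967]
tcp_rot: [0.7, -0.097, -0.7, -0.096]
contact_force: [-0.4, -0.2, -0.5]
opening: 0.2
```

```bash
python3 -c "
from h import *
rep()"
```

```text
t 6.9 tip slotframe mm [  1.23 -11.97   6.32] F slot [-0.29 -0.31 -0.55] tool x in slot [ 2.e-04 -6.e-04 -1.e+00] op 0.2
```

Call:
drive_tool(series=[[[0.05, 0.012, 0.012], [0, 0, 0]], [[0.05, 0, 0], [0, 0, 0]], [[0, 0, 0], [0, 0, 0]]])

```text
time: 7.2
eef_pos: [0.482, 0.166, 0.1916]
tcp_rot: [0.701, -0.097, -0.7, -0.096]
contact_force: [-0.3, 0.3, -1.4]
opening: 0.197
```

```bash
python3 -c "
from h import *
rep()"
```

```text
t 7.2 tip slotframe mm [  0.85 -12.27   1.23] F slot [-0.36  0.21 -1.38] tool x in slot [ 7.e-04 -3.e-04 -1.e+00] op 0.197
```

Call:
drive_tool(series=[[[0.05, 0.005, 0.003], [0, 0, 0]], [[0.03, 0, 0], [0, 0, 0]], [[0, 0, 0], [0, 0, 0]]])

```text
time: 7.5
eef_pos: [0.4817, 0.1658, 0.187]
tcp_rot: [0.701, -0.097, -0.7, -0.096]
contact_force: [0.7, 0.6, -0.3]
opening: 0.206
```

```bash
python3 -c "
from h import *
rep()
c=snap('wrist','w5')
cv2.imwrite('pics/w5z.png',cv2.resize(c['img'][120:270,180:380].astype(np.uint8),None,fx=4,fy=4,interpolation=cv2.INTER_CUBIC)[:,:,::-1])"
```

```text
t 7.5 tip slotframe mm [  0.51 -12.64  -3.35] F slot [ 0.47  0.77 -0.32] tool x in slot [ 3.e-04 -5.e-04 -1.e+00] op 0.206
```

View pics/w5z.png

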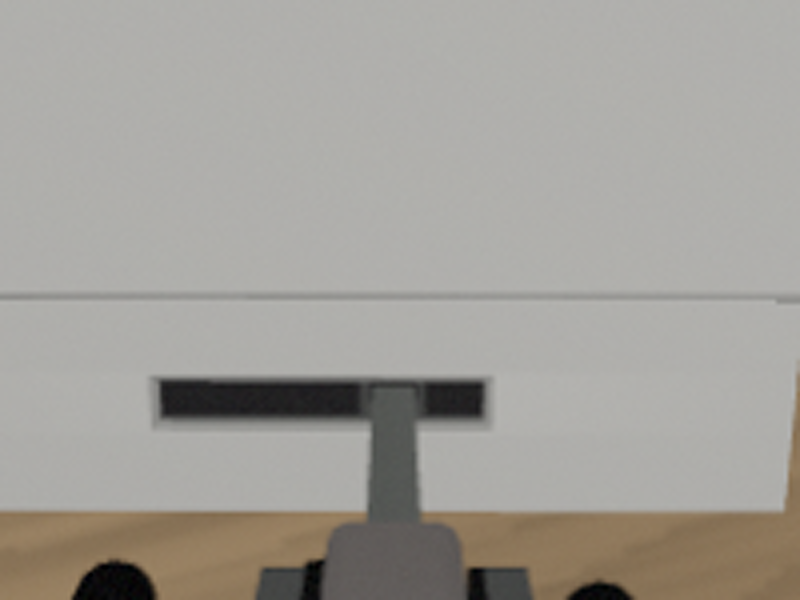

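The blade is inside the mouth with no contact force. The gap edges at about 360 and 426 straddle the tip at 393, so I'll go down.

Call:
drive_tool(series=[[[0.08, 0, 0], [0, 0, 0]], [[0.1, 0, 0], [0, 0, 0]], [[0.08, 0, 0], [0, 0, 0]], [[0.03, 0, 0], [0, 0, 0]], [[0, 0, 0], [0, 0, 0]]])

```text
time: 8.05
eef_pos: [0.4815, 0.1657, 0.1711]
tcp_rot: [-0.7, 0.097, 0.701, 0.096]
contact_force: [-0.0, 0.6, -1.1]
opening: 0.202
```

```bash
python3 -c "
from h import *
rep()"
```

```text
t 8.05 tip slotframe mm [  0.37 -12.72 -19.31] F slot [-0.16  0.58 -1.12] tool x in slot [-0.e+00 -7.e-04 -1.e+00] op 0.202
```

Call:
drive_tool(series=[[[0.05, 0, 0], [0, 0, 0]], [[0.05, 0, 0], [0, 0, 0]], [[0.02, 0, 0], [0, 0, 0]], [[0, 0, 0], [0, 0, 0]]])

```text
time: 8.45
eef_pos: [0.4818, 0.1658, 0.1649]
tcp_rot: [0.701, -0.097, -0.7, -0.096]
contact_force: [0.3, -0.2, -0.9]
opening: 0.202
```

```bash
python3 -c "
from h import *
rep()"
```

```text
t 8.45 tip slotframe mm [  0.67 -12.58 -25.52] F slot [ 0.33 -0.11 -0.94] tool x in slot [ 5.e-04 -4.e-04 -1.e+00] op 0.202
```

At the tab's level now. I'll press in small rows.

Call:
drive_tool(series=[[[0.03, 0, 0], [0, 0, 0]], [[0.03, 0, 0], [0, 0, 0]]])

```text
time: 8.65
eef_pos: [0.4821, 0.1658, 0.1636]
tcp_rot: [0.701, -0.097, -0.7, -0.096]
contact_force: [-1.9, -0.1, 4.8]
opening: 0.201
```

```bash
python3 -c "
from h import *
rep()"
```

```text
t 8.65 tip slotframe mm [  0.87 -12.48 -26.8 ] F slot [-1.81 -0.59  4.83] tool x in slot [ 3.e-04 -6.e-04 -1.e+00] op 0.201
```

Call:
drive_tool(series=[[[0.04, 0, 0], [0, 0, 0]], [[0.04, 0, 0], [0, 0, 0]]])

```text
time: 8.85
eef_pos: [0.4818, 0.166, 0.1615]
tcp_rot: [-0.7, 0.097, 0.701, 0.096]
contact_force: [-2.1, 0.1, 5.2]
opening: 0.201
```

```bash
python3 -c "
from h import *
rep()"
```

```text
t 8.85 tip slotframe mm [  0.39 -12.45 -28.94] F slot [-2.07 -0.49  5.24] tool x in slot [-0.0016 -0.0011 -1.    ] op 0.201
```

Call:
drive_tool(series=[[[0.04, 0, 0], [0, 0, 0]], [[0.04, 0, 0], [0, 0, 0]]])

```text
time: 9.05
eef_pos: [0.4817, 0.1661, 0.1596]
tcp_rot: [-0.699, 0.097, 0.702, 0.096]
contact_force: [-2.6, -0.7, 5.8]
opening: 0.201
```

```bash
python3 -c "
from h import *
rep()"
```

```text
t 9.05 tip slotframe mm [  0.07 -12.44 -30.79] F slot [-2.33 -1.43  5.78] tool x in slot [-0.0031 -0.0017 -1.    ] op 0.201
```

Call:
drive_tool(series=[[[0.04, 0, 0], [0, 0.1, 0]], [[0.04, 0, 0], [0, 0, 0]]])

```text
time: 9.25
eef_pos: [0.4815, 0.1663, 0.1578]
tcp_rot: [-0.699, 0.097, 0.702, 0.096]
contact_force: [-2.8, -0.7, 7.3]
opening: 0.201
```

```bash
python3 -c "
from h import *
rep()"
```

```text
t 9.25 tip slotframe mm [ -0.2  -12.43 -32.6 ] F slot [-2.47 -1.46  7.27] tool x in slot [-0.0031 -0.0024 -1.    ] op 0.201
```

Call:
drive_tool(series=[[[0.02, 0, 0], [0, 0, 0]], [[0, 0, 0], [0, 0, 0]]])

```text
time: 9.45
eef_pos: [0.4816, 0.1663, 0.159]
tcp_rot: [-0.699, 0.097, 0.702, 0.095]
contact_force: [-2.0, -1.3, 6.7]
opening: 0.201
```

```bash
python3 -c "
from h import *
rep();snap('scene','s6')"
```

```text
t 9.45 tip slotframe mm [ -0.13 -12.41 -31.42] F slot [-1.55 -1.82  6.66] tool x in slot [-0.0037 -0.003  -1.    ] op 0.201
```

View pics/s6.png

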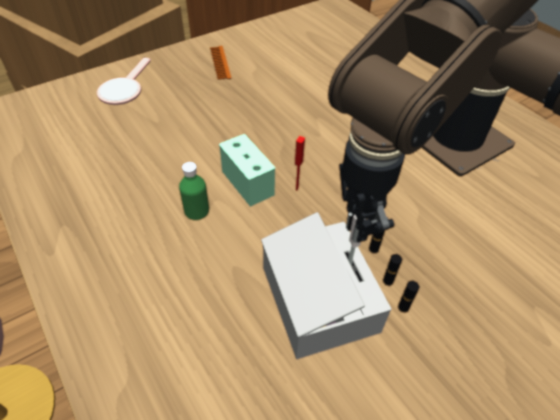

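The lid is rising, as its front edge has lifted near (350,310). I'll hold still for half a second while it finishes.

Call:
drive_tool(series=[[[-0.02, 0, 0], [0, 0, 0]], [[0, 0, 0], [0, 0, 0]], [[0, 0, 0], [0, 0, 0]], [[0, 0, 0], [0, 0, 0]], [[0, 0, 0], [0, 0, 0]]])

```text
time: 10.0
eef_pos: [0.4824, 0.1661, 0.164]
tcp_rot: [-0.699, 0.097, 0.702, 0.095]
contact_force: [-1.9, -1.5, 4.0]
opening: 0.2
```

```bash
python3 -c "
from h import *
rep();snap('scene','s7')"
```

```text
t 10.0 tip slotframe mm [  0.78 -12.45 -26.38] F slot [-1.41 -1.97  4.  ] tool x in slot [-0.0025 -0.0039 -1.    ] op 0.2
```

View pics/s7.png

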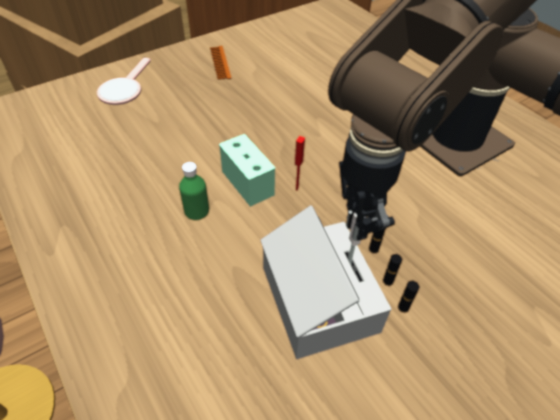

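The lid is fully up. I'll withdraw the blade vertically.

Call:
drive_tool(series=[[[-0.1, 0, 0], [0, 0, 0]], [[-0.2, 0, 0], [0, 0, 0]], [[-0.3, 0, 0], [0, 0, 0]], [[-0.5, 0, 0], [0, 0, 0]], [[-0.5, 0, 0], [0, 0, 0]]])

```text
time: 10.55
eef_pos: [0.4803, 0.1662, 0.2422]
tcp_rot: [-0.697, 0.098, 0.704, 0.094]
contact_force: [-0.2, -0.4, -0.3]
opening: 0.202
```

```bash
python3 -c "
from h import *
rep();plan([.4935,-.1413,.26],-90.8)"
```

```text
t 10.55 tip slotframe mm [ -2.09 -13.22  51.76] F slot [-0.06 -0.44 -0.34] tool x in slot [-0.0099 -0.0062 -0.9999] op 0.202
t 10.55 p [0.4803 0.1662 0.2422] F [-0.17 -0.41 -0.34] M [ 0.026 -0.08   0.012] op 0.202 q [ 0.13 -0.08  1.97 -0.    1.26  1.98]
tool x [-0.0112 -0.0033 -0.9999] y [-0.269  -0.9631  0.0062] yang -105.6
shift/50mm tool [-0.34   5.854 -1.906]
rot tool deg [-14.81   0.61  -0.28]
```

Call:
drive_tool(series=[[[-0.2, 0.6, -0.2], [0, 0.6, -0.3]], [[-0.15, 0.9, -0.3], [-5, 0, 0]], [[0, 0.95, -0.2], [-5, 0, 0]], [[0, 0.95, -0.1], [-4.8, 0, 0]], [[0, 0.95, -0.02], [0, 0, 0]]])

```text
time: 11.05
eef_pos: [0.4914, -0.0581, 0.2725]
tcp_rot: [0.715, 0.003, -0.699, 0.004]
contact_force: [0.5, -0.7, -0.3]
opening: 0.203
```

```bash
python3 -c "
from h import *
plan([.4935,-.1413,.24],-90.8)"
```

```text
t 11.05 p [ 0.4914 -0.0581  0.2725] F [ 0.47 -0.67 -0.27] M [ 0.006 -0.039  0.024] op 0.203 q [-0.33 -0.16  1.99  0.01  1.29  1.23]
tool x [ 2.170e-02 -5.000e-04 -9.998e-01] y [ 9.4e-03 -1.0e+00  7.0e-04] yang -89.46
shift/50mm tool [ 0.652  1.663 -0.013]
rot tool deg [ 1.34 -1.24 -0.03]
```

Call:
drive_tool(series=[[[0.2, 0.6, 0], [0.7, -0.6, 0]], [[0.2, 0.5, 0], [0.4, -0.4, 0]], [[0.2, 0.15, 0], [0, 0, 0]], [[0, 0, 0], [0, 0, 0]], [[0, 0, 0], [0, 0, 0]]])

```text
time: 11.55
eef_pos: [0.4927, -0.1288, 0.2472]
tcp_rot: [0.711, -0.008, -0.703, -0.005]
contact_force: [0.4, -0.6, 0.1]
opening: 0.202
```

```bash
python3 -c "
from h import *
plan([.4935,-.1413,.21],-90.8)"
```

```text
t 11.55 p [ 0.4927 -0.1288  0.2472] F [ 0.38 -0.55  0.06] M [-0.028  0.043 -0.031] op 0.202 q [-0.46 -0.1   1.98  0.    1.25  1.13]
tool x [ 0.0124 -0.0041 -0.9999] y [-0.0192 -0.9998  0.0038] yang -91.1
shift/50mm tool [ 0.746  0.248 -0.012]
rot tool deg [-0.3  -0.72 -0.22]
```

Call:
drive_tool(series=[[[0.3, 0.16, 0], [-0.2, -0.5, -0.2]], [[0.3, 0.07, 0], [0, -0.2, 0]], [[0.1, 0, 0], [0, 0, 0]], [[0, 0, 0], [0, 0, 0]], [[0, 0, 0], [0, 0, 0]]])

```text
time: 12.05
eef_pos: [0.493, -0.1375, 0.2093]
tcp_rot: [-0.707, 0.003, 0.707, 0.004]
contact_force: [-0.5, -0.8, -0.5]
opening: 0.201
```

```bash
python3 -c "
from h import *
plan([.4935,-.1413,.21],-90.8)
c=snap('wrist','w8')
cv2.imwrite('pics/w8z.png',cv2.resize(c['img'][120:270,180:380].astype(np.uint8),None,fx=4,fy=4,interpolation=cv2.INTER_CUBIC)[:,:,::-1])"
```

```text
t 12.05 p [ 0.493  -0.1375  0.2093] F [-0.48 -0.84 -0.54] M [-0.007  0.007  0.015] op 0.201 q [-0.47 -0.05  2.    0.    1.18  1.11]
tool x [-8.e-04  1.e-03 -1.e+00] y [-0.0098 -1.     -0.001 ] yang -90.56
shift/50mm tool [-0.013  0.076 -0.011]
rot tool deg [0.24 0.05 0.06]
```

View pics/w8z.png

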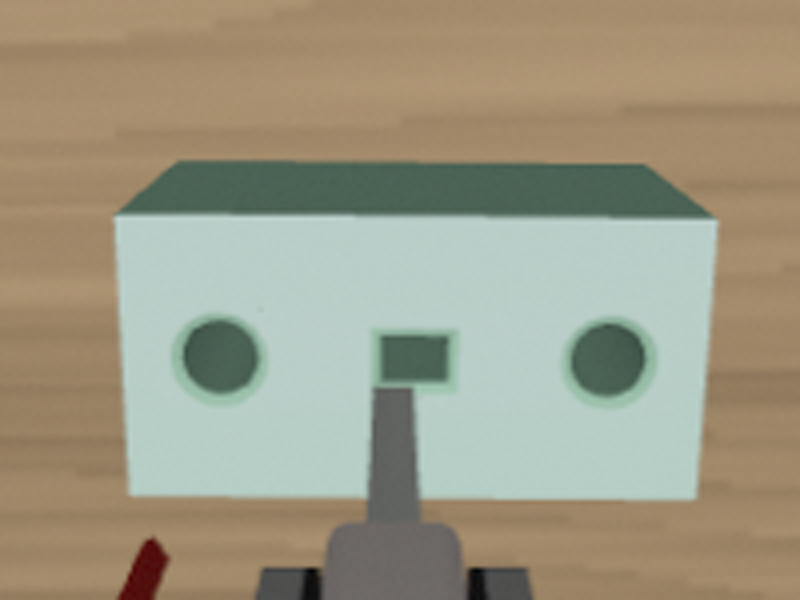

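The well mouth is centred at (414,359) and the tip's far edge is at (393,389).

```bash
python3 -c "
from h import *
c=load('w8')
q=lambda u,v:((u+.5)/4+180-.5,(v+.5)/4+120-.5)
for n,p,z in [('well',(414,359),.08),('wellL',(221,356),.08),('wellR',(609,360),.08),('tipfar',(393,389),.0989)]: print(n,onz(c,*q(*p),z).round(4))
"
```

```text
well [ 0.493  -0.1404  0.08  ]
wellL [ 0.494 -0.101  0.08 ]
wellR [ 0.4924 -0.1802  0.08  ]
tipfar [ 0.4926 -0.1361  0.0989]
```

Call:
drive_tool(series=[[[0, 0.084, -0.034], [0.2, 0, 0]], [[0.1, 0, 0], [0, 0, 0]], [[0.1, 0, 0], [0, 0, 0]], [[0, 0, 0], [0, 0, 0]]])

```text
time: 12.5
eef_pos: [0.4955, -0.1422, 0.2]
tcp_rot: [0.708, -0.005, -0.706, -0.005]
contact_force: [0.6, 1.1, -0.7]
opening: 0.208
```

```bash
python3 -c "
from h import *
plan([.4946,-.1417,.18],-90.8)
c=snap('wrist','w9')
cv2.imwrite('pics/w9z.png',cv2.resize(c['img'][120:270,180:380].astype(np.uint8),None,fx=4,fy=4,interpolation=cv2.INTER_CUBIC)[:,:,::-1])"
```

```text
t 12.5 p [ 0.4955 -0.1422  0.2   ] F [ 0.58  1.1  -0.73] M [ 0.034  0.    -0.045] op 0.208 q [-0.48 -0.03  2.01  0.    1.16  1.11]
tool x [ 1.7e-03 -3.0e-04 -1.0e+00] y [-1.320e-02 -9.999e-01  2.000e-04] yang -90.76
shift/50mm tool [ 0.4  -0.01  0.02]
rot tool deg [ 0.04 -0.1  -0.01]
```

View pics/w9z.png

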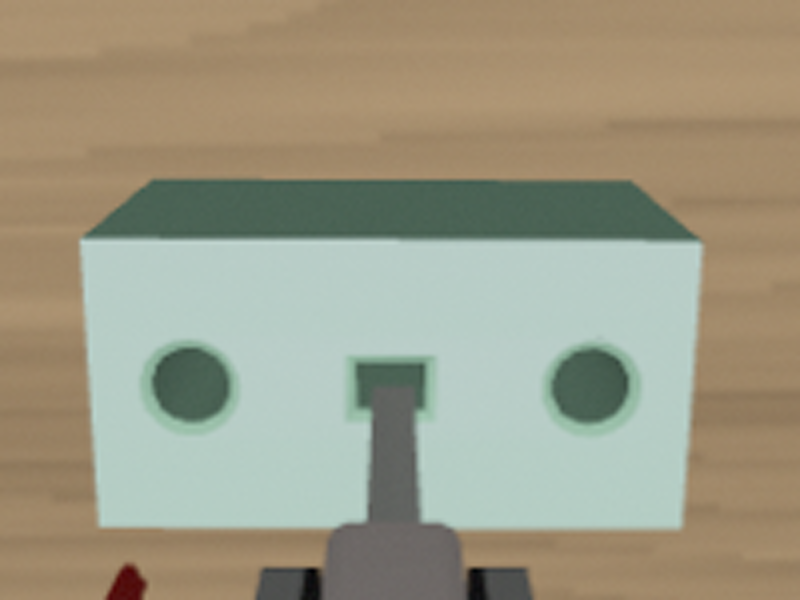

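Call:
drive_tool(series=[[[0.1, -0.008, 0.01], [0, 0, 0]], [[0.1, 0, 0], [0, 0, 0]], [[0.1, 0, 0], [0, 0, 0]], [[0.1, 0, 0], [0, 0, 0]], [[0, 0, 0], [0, 0, 0]]])

```text
time: 13.05
eef_pos: [0.495, -0.1417, 0.1785]
tcp_rot: [0.708, -0.005, -0.706, -0.005]
contact_force: [0.2, 0.1, -0.2]
opening: 0.202
```

```bash
python3 -c "
from h import *
plan([.4946,-.1417,.1155],-90.8)"
```

```text
t 13.05 p [ 0.495  -0.1417  0.1785] F [ 0.24  0.06 -0.22] M [-0.013  0.049 -0.043] op 0.202 q [-0.48 -0.01  2.02  0.    1.12  1.11]
tool x [ 2.e-03 -3.e-04 -1.e+00] y [-1.330e-02 -9.999e-01  3.000e-04] yang -90.76
shift/50mm tool [ 1.259e+00 -1.000e-03  1.100e-02]
rot tool deg [ 0.04 -0.11 -0.02]
```

In the well (tip about 12 mm down), with no contact force. I'll continue down.

Call:
drive_tool(series=[[[0.15, 0, 0.008], [0, -0.1, 0]], [[0.2, 0, 0], [0, 0, 0]], [[0.2, 0, 0], [0, 0, 0]], [[0.1, 0, 0], [0, 0, 0]], [[0, 0, 0], [0, 0, 0]]])

```text
time: 13.55
eef_pos: [0.4943, -0.1416, 0.1424]
tcp_rot: [-0.707, 0.005, 0.707, 0.005]
contact_force: [-0.2, 0.0, -0.6]
opening: 0.203
```

```bash
python3 -c "
from h import *
plan([.4946,-.1417,.1155],-90.8)"
```

```text
t 13.55 p [ 0.4943 -0.1416  0.1424] F [-0.17  0.01 -0.55] M [ 0.06   0.013 -0.002] op 0.203 q [-0.48  0.04  2.05 -0.    1.05  1.11]
tool x [-1.e-03  2.e-04 -1.e+00] y [-1.330e-02 -9.999e-01 -2.000e-04] yang -90.76
shift/50mm tool [ 0.538  0.002 -0.007]
rot tool deg [0.04 0.05 0.01]
```

Call:
drive_tool(series=[[[0.15, 0, 0], [0, 0, 0]], [[0.15, 0, 0], [0, 0, 0]], [[0.1, 0, 0], [0, 0, 0]], [[0.05, 0, 0], [0, 0, 0]], [[0, 0, 0], [0, 0, 0]]])

```text
time: 14.05
eef_pos: [0.4944, -0.1417, 0.1179]
tcp_rot: [-0.707, 0.005, 0.707, 0.005]
contact_force: [0.3, -0.2, 0.0]
opening: 0.199
```

```bash
python3 -c "
from h import *
plan([.4946,-.1417,.1155],-90.8)"
```

```text
t 14.05 p [ 0.4944 -0.1417  0.1179] F [ 0.29 -0.23  0.02] M [-0.017 -0.024  0.002] op 0.199 q [-0.48  0.08  2.06 -0.    1.    1.11]
tool x [-8.e-04  2.e-04 -1.e+00] y [-1.330e-02 -9.999e-01 -2.000e-04] yang -90.76
shift/50mm tool [ 0.049  0.001 -0.004]
rot tool deg [0.04 0.05 0.01]
```

Call:
drive_tool(series=[[[0.05, 0, 0], [0, 0, 0]], [[0.03, 0, 0], [0, 0, 0]]])

```text
time: 14.25
eef_pos: [0.4949, -0.1419, 0.1153]
tcp_rot: [-0.707, 0.005, 0.707, 0.005]
contact_force: [-3.7, 2.0, 9.3]
opening: 0.204
```

```bash
python3 -c "
from h import *
plan([.4946,-.1417,.1155],-90.8)"
```

```text
t 14.25 p [ 0.4949 -0.1419  0.1153] F [-3.72  1.99  9.26] M [ 0.391  0.8   -0.019] op 0.204 q [-0.48  0.08  2.06 -0.    1.    1.11]
tool x [-6.e-04 -0.e+00 -1.e+00] y [-0.0132 -0.9999  0.    ] yang -90.76
shift/50mm tool [-0.004 -0.004  0.006]
rot tool deg [ 0.04  0.03 -0.  ]
```

The file is seated: 9 N at the same height as when it was picked up. I'll release it.

Call:
drive_tool(series=[[[-0.01, 0, 0], [0, 0, 0]], [[0, 0, 0], [0, 0, 0]]])

```text
time: 14.45
eef_pos: [0.4954, -0.1421, 0.1165]
tcp_rot: [0.707, -0.005, -0.707, -0.004]
contact_force: [0.3, 0.2, -0.4]
opening: 0.201
```

Call:
drive_tool(series=[[[0, 0, 0], [0, 0, 0]], [[0, 0, 0], [0, 0, 0]], [[0, 0, 0], [0, 0, 0]], [[0, 0, 0], [0, 0, 0]], [[0, 0, 0], [0, 0, 0]]], grip=1)

```text
time: 14.95
eef_pos: [0.4955, -0.1422, 0.1165]
tcp_rot: [0.708, -0.005, -0.707, -0.004]
contact_force: [0.0, 0.1, -0.6]
opening: 1.0
```

Call:
drive_tool(series=[[[0, 0, 0], [0, 0, 0]], [[-0.1, 0, 0], [0, 0, 0]], [[-0.3, 0, 0], [0, 0, 0]], [[-0.6, 0, 0], [0, 0, 0]], [[-0.8, 0, 0], [0, 0, 0]]])

```text
time: 15.45
eef_pos: [0.4914, -0.1402, 0.2024]
tcp_rot: [-0.703, 0.003, 0.711, 0.007]
contact_force: [1.0, -0.9, -0.2]
opening: 0.999
```

Call:
drive_tool(series=[[[-0.6, 0, 0], [0, 0, 0]], [[-0.3, 0, 0], [0, 0, 0]], [[0, 0, 0], [0, 0, 0]]])

```text
time: 15.75
eef_pos: [0.4946, -0.1417, 0.2573]
tcp_rot: [-0.707, 0.005, 0.707, 0.005]
contact_force: [-0.1, 0.1, 0.0]
opening: 1.001
```

```bash
python3 -c "
from h import *
plan(None)
snap('wrist','w10');snap('scene','s10');snap('top','t10')"
```

```text
t 15.75 p [ 0.4946 -0.1417  0.2573] F [-0.05  0.12  0.04] M [-0.028 -0.011 -0.025] op 1.001 q [-0.48 -0.08  1.95 -0.    1.28  1.11]
tool x [-4.e-04 -1.e-04 -1.e+00] y [-1.320e-02 -9.999e-01  1.000e-04] yang -90.75
```

View pics/w10.png

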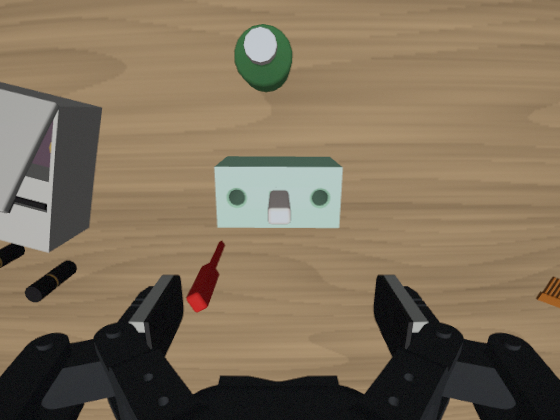

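View pics/s10.png

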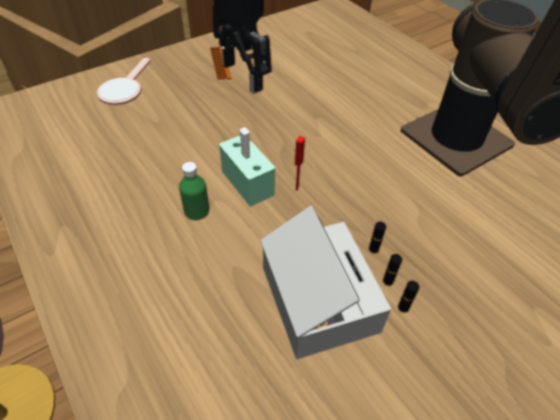

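View pics/t10.png

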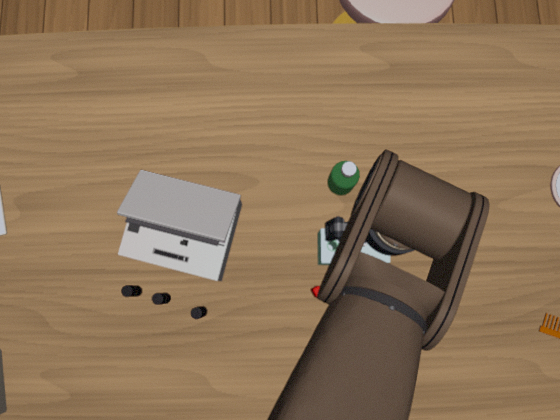

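The handle stands upright in the middle well, at (279,207) in the wrist view and (245,143) in the scene view, the same as at the start. The lid is up, and the bottle and lipsticks sit at their starting pixels. Handing in.

```bash
python3 -c "
from h import *
print(ctrl.sign_off())"
```

```text
the job is handed in; nothing more can be done
None
```

The lid is sprung open and the nail file is back in the middle well, blade down and released. I handed the job in at about 16 s of the 72 s allowed.

- **Finding the tab:** the wrist camera could see the gap and tab through the slot, about 13 mm from the slot's centre on the −y side. I lined the blade up by that view instead of feeling along the slot, and confirmed it by touch. Contact came at the tab's level, with the force rising from about 5 to 7 N.
- **Opening the lid:** the lid sprang up with the tip about 32 mm below the deck, well inside the slot. The highest force I read while pressing was about 7 N, against the 20 N limit.
- **Returning the file:** it went into the well with no side contact. It seated at the height it was picked from, with about 9 N on the handle's end as it landed.
- **Last checks:** the pictures show the lid up and the handle upright at its starting place. The lipsticks and toner bottle are at their starting pixels. The wrist force reads about zero with the gripper open and clear.

The cameras disagreed with the arm's own position by up to about 2 mm. I settled that by comparing the blade tip with the slot and the well in the same picture. The top camera's last view of the file was blocked by the arm, so the file's final position rests on the wrist and scene views.

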